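# Latch the hook and start the crack test

## Task

Start the crack test on the hook lying in its nest: push the blue latch clip fully down over the shank, then press the black-striped end of the yellow rocker fully over, then press the green button all the way in for a moment and let it spring back, in that order, by pushing with the closed fingers. Never press the red button, and leave the hook and all the loose things lying where they are: nothing is to be picked up or moved.

Things in the scene. Friction and masses are not known exactly. Their poses are not given: they have to be found in the camera images.
- nest: fixed grey hook nest, plate 230 x 96 x 12 mm; origin at the middle of its underside on the table, x along the hook's shank (the eye end is +x), z up. The hook lies on it, top of the shank 30 mm above the table. The blue latch clip crosses the shank at nest x = +30 mm; its hinge lies along nest x at y = +32 mm, z = 38 mm, and the clip reaches from there towards -y
- latch (a joint): glossy blue latch clip, 26 mm wide, 66 mm long, 8 mm thick, hinged on the nest. 0 rad = standing 0.6 rad (34 degrees) open, 0.6 rad = fully down, level and on its stop. It stays where it is left (stiff hinge, about 3 to 4 N on its free end to move it) and starts 0 to 0.15 rad down
- latch_press (a point): point on the clip's upper face, 46 mm from its hinge, where to push down; it moves with the clip. When the clip is fully down this point is at nest x = +30, y = -14, z = 42 mm
- rocker_box: fixed grey control box 76 x 76 x 36 mm that carries the yellow rocker; origin at the middle of its underside on the table, z up; x points to the rocker's black-striped end
- rocker (a joint): yellow paddle rocker, 64 x 34 mm, with a shallow V-shaped top, pivoting about the box's y axis through its middle, 44 mm above the table. 0 rad = off, striped end raised; 0.36 rad = on, striped end fully down. It stays where it is left; about 3 N on the striped half moves it
- rocker_press (a point): point on the top of the rocker's striped half, 20 mm from its middle, where to push down; it moves with the rocker. Fully over, it is 20 mm along box x from the box's middle and 52 mm above the table, and that half's face is level
- start_box: fixed grey control box 76 x 76 x 36 mm that carries the green button at its middle; origin at the middle of its underside
- start (a joint): green spring button, 34 mm across: 0 m = out, 0.008 m = all the way in (about 5 N); springs back when released. Its fixed collar's top is 39 mm above the table
- start_top (a point): centre of the green button's top face, 54 mm above the table when out, z up; the button moves straight down
- stop (a joint): red spring button of the same size and kind, 0 m = out; not to be pressed
- stop_top (a point): centre of the red button's top face, 54 mm above the table
- hook: loose dark steel lifting hook of 18 mm round bar, about 195 mm long with its eye, lying flat in the nest; origin on its shank line at the underside
- bearing: greasy dark steel swivel bearing ring, 52 mm outside, 16 mm high; loose bystander; origin at its underside's middle
- spacer: pale ceramic ring spacer, 34 mm outside, 20 mm high; loose bystander; origin at its underside's middle
- spanner: steel spanner 180 mm long, lying flat; loose bystander; origin near its middle
- gauge_set: steel feeler gauge pack 100 x 16 x 8 mm, lying flat; loose bystander; origin at its underside's middle
- tin: blue tin, 64 mm across, 60 mm high; loose bystander; origin at its underside's middle
- pin: steel shackle pin standing upright, 22 mm across, 50 mm high; loose bystander; origin at its underside's middle

How it is judged:
By the outcome, as a careful person would: the job done as asked, in the order asked, and still so for the second after the job is handed in, with the robot touching nothing.
It also fails if it takes over 54 s, if anything falls off the work surface, if the arm or the gripper's body presses on something with over 40 N, if the wrist force passes 120 N, or if a joint passes its speed limit or range.

## Robot

A 7-joint arm with a two-finger parallel gripper is mounted at the origin on the work surface. World frame = base frame: x ahead of the robot, y to its left, z up, the work surface at z = 0. Lengths are in m, angles in rad, forces in N, time in s.
With the tool pointing down it reaches from about 0.425 to 0.925 m from the base axis. Payload 6.8 kg.
Tool frame: the origin (TCP) lies at the very end of the fingers, on their centre line; the grasp point (between the pads) lies bot.hold_point_z behind it (bot.hold_point_z is the distance from the TCP to the grasp point, in m); x points along the fingers, z is the direction in which the jaws open and shut, and the axes are right-handed (so a half turn about x gives the same grasp; the last joint's range is limited). The gripper opens to 85 mm and grips with 20 to 120 N. Pads are 22 mm wide; open, the fingers measure 114 mm over their backs; the gripper's body (76 mm by 85 mm) begins 54 mm behind the grasp point. The pads swing forward as they close: fully open they stand 13 mm farther back than shut.
Start: joints at [1.096, 0.477, 0.022, 1.555, -0.011, 1.109, -0.083], TCP at [0.242, -0.63, 0.231] pointing down, gripper open.
Joint ranges: [-2.96, 2.96], [-0.34, 2.1], [-1.41, 1.46], [0.24, 2.44], [-1.37, 4.51], [0.17, 1.92], [-2.96, 2.96]. Speed limits (rad/s): [2.39, 2.39, 3.14, 3.14, 3.14, 3.14, 3.14].

## Interface

Orientations are given as a unit quaternion [w, x, y, z].
In Python, from station import bot gives the robot as it stands.
- The arm moves only by the tool drive_tool, never from a script. Its arguments are lists of equal length, an entry for each row: "slide": the shift along the world's x, y, z in mm, a list of three; "turn": the turn, a rotation vector about the world's x, y, z in rad, a list of three; "gripper": the opening, from 0 (shut) to 1 (fully open). A call has 1 to 10 rows; each row is the pose to reach, as a shift and turn from the pose measured when the call began; what a row does not reach only later rows make up. A row lasts 1/10 s, in which the tool goes at most 50 mm and 8.59 degrees, less where a joint would pass 70% of its speed; a pose out of reach is approached as far as the arm can. A call with a gripper value outside its range is refused whole. The fingers move at their own pace and stop on an object; "squeeze" is the grip in N (left out, the last holds). Time passes only in rows, so rows that repeat a pose let the fingers close. It gives the time, the measured TCP pose, the force and the opening at its end, in the units of the state.
- bot.get_obs(): the state, without advancing time (a new reading comes with each control period).
- bot.read_camera(name): name is "scene" or "side" or "wrist"; returns a dict with "color" (400x640x3 uint8, red, green, blue), "fovy" (degrees; the focal length in pixels is half the picture's height over the tangent of half this angle, whatever the lens; pixels are square), "cx", "cy" (the principal point, pixels), "dist_coeffs" ([k1, k2, p1, p2, k3] as OpenCV has them; the pictures are not rectified), "R" (3x3) and "t" (3): a world point X has camera coordinates R X + t. Camera axes: x right, y down, z forward; pixel columns grow to the right and rows downward; lengths in m; the calibration is good to about 2 mm. A picture is of the moment at which its call begins. There is no depth.
- bot.hand_in(): hands the job in, once; it reports no verdict.
The state is a dict: "t": time; "q": joint angles; "joint_vel": joint speeds; "joint_torque": joint torques, N m; "eef_pos": TCP position; "tool_rot": TCP orientation; "contact_force": force on the tool from outside, world axes, zero at the start; "torque": the same for the moment, N m; "gripper_width": opening from 0.0 (shut) to 1.0 (fully open).
Only numpy, scipy, OpenCV 4.12 (cv2) and the standard library are available. Lean on these libraries where they do the work, as an engineer would, in place of code of your own. Each camera call takes 0.05 s, during which the arm holds its last target.

## Working session

There is one attempt and no reset: what is moved stays moved. The work goes in short steps, Python scripts to look and compute and a tool call to move; the robot and the scene stay as the last step left them, time stands still between calls to the robot, and variables do not carry over. Pictures are saved under pics/ and viewed, and the job is handed in when it is done.

Besides the shell and the picture viewer there is one more tool, called after "Emit:" as a command line: name --argument value ..., lists and objects as JSON in quotes. drive_tool: Moves the arm, as the interface text tells. Its arguments: {"type":"object","properties":{"slide":{"type":"array"},"turn":{"type":"array"},"gripper":{"type":"array"},"squeeze":{"type":"number"}},"required":["slide","turn","gripper"]}

```bash
ls; mkdir -p pics; cat > h.py <<'E'
import numpy as np,cv2,pickle
from station import bot
def snap(n,tag):
    c=bot.read_camera(n); pickle.dump(c,open(f'pics/{tag}.pkl','wb'))
    cv2.imwrite(f'pics/{tag}.png',c['color'][:,:,::-1]); return c
def load(tag): return pickle.load(open(f'pics/{tag}.pkl','rb'))
def K(c):
    h=c['color'].shape[0]; f=h/2/np.tan(np.radians(c['fovy'])/2)
    return np.array([[f,0,c['cx']],[0,f,c['cy']],[0,0,1.]])
def ray(c,p):
    u=cv2.undistortPoints(np.array([[p]],float),K(c),np.array(c['dist_coeffs'],float))[0,0]
    R=np.array(c['R']);t=np.array(c['t'])
    d=R.T@np.array([u[0],u[1],1]); return -R.T@t,d/np.linalg.norm(d)
def atz(c,p,z):
    o,d=ray(c,p); return o+d*(z-o[2])/d[2]
def tri(l):
    A=0;b=0
    rs=[ray(c,p) for c,p in l]
    for o,d in rs:
        M=np.eye(3)-np.outer(d,d);A=A+M;b=b+M@o
    x=np.linalg.solve(A,b)
    return x,[np.linalg.norm((np.eye(3)-np.outer(d,d))@(x-o)) for o,d in rs]
def proj(c,X):
    R=np.array(c['R']);t=np.array(c['t'],float)
    return cv2.projectPoints(np.atleast_2d(np.array(X,float)),cv2.Rodrigues(R)[0],t,K(c),np.array(c['dist_coeffs'],float))[0][:,0]
E
python3 - <<'E'
from h import *
for n in['scene','side','wrist']:
    c=snap(n,n+'0'); print(n,c['fovy'],c['dist_coeffs'],-np.array(c['R']).T@np.array(c['t']))
print(bot.get_obs(), bot.hold_point_z)
E
```

```text
pics
scene 52.01384394224645 [-0.0081251  0.         0.         0.         0.       ] [1.29346165 0.1083187  1.16330353]
side 53.23633481279053 [-0.03726417  0.          0.          0.          0.        ] [0.2262257  0.54771296 0.88503779]
wrist 70.29328942008415 [-0.01773672  0.          0.          0.          0.        ] [ 0.311269   -0.60377961  0.37501161]
{'t': 0.15, 'q': array([ 1.09590925,  0.47764451,  0.02237842,  1.55618907, -0.0115089 ,
        1.10929934, -0.08310113]), 'joint_vel': array([-2.44243330e-04, -3.41246077e-03, -3.95316971e-04, -3.67423676e-03,
        5.99902268e-05, -4.64201446e-07,  4.61612832e-04]), 'joint_torque': array([ 4.26015773e-03, -5.96925902e+01,  1.61081191e+00, -2.81488341e+01,
        1.26273406e-02,  6.65389045e-03,  5.00652320e-08]), 'eef_pos': array([ 0.24188804, -0.62969675,  0.23054157]), 'tool_rot': array([ 0.58236426,  0.40068689,  0.58322711, -0.40018498]), 'contact_force': array([-0.49423183, -0.65248298, -0.15317839]), 'torque': array([-0.03658961, -0.00397181, -0.02017422]), 'gripper_width': 1.00207358479165} 0.0187
```

View pics/scene0.png

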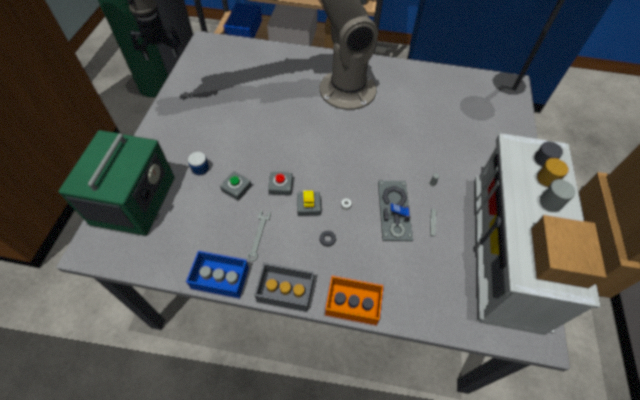

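View pics/side0.png

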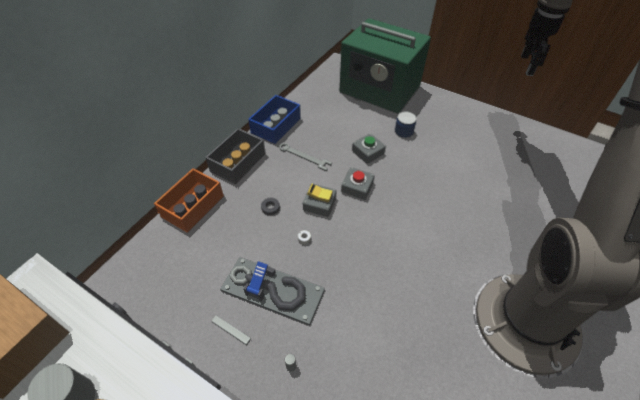

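View pics/wrist0.png

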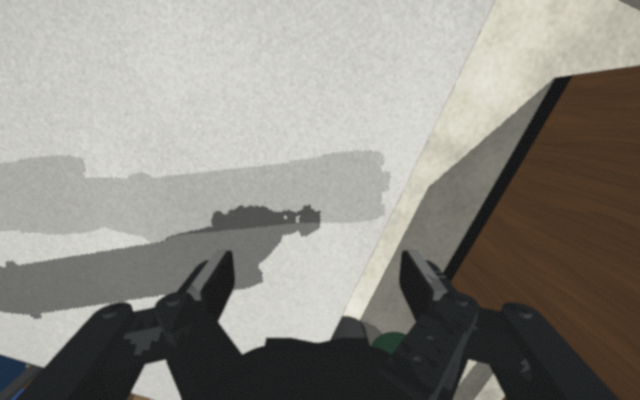

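The scene and side views both show the nest (scene 395,210), rocker (309,200), red button (281,180), green button (235,182), and tin (198,162). I'll zoom in next.

```bash
python3 - <<'E'
from h import *
for n,b in [('scene0',(180,150,360,260)),('scene0',(360,165,460,250)),('side0',(290,100,430,225)),('side0',(210,245,340,335))]:
    c=load(n)['color'][:,:,::-1]
    x0,y0,x1,y1=b; s=min(800/(x1-x0),600/(y1-y0)); s=int(s)
    im=cv2.resize(c[y0:y1,x0:x1],None,fx=s,fy=s,interpolation=cv2.INTER_CUBIC)
    for x in range(x0,x1,20): cv2.putText(im,str(x),((x-x0)*s,10),0,.4,(0,255,255),1);cv2.line(im,((x-x0)*s,0),((x-x0)*s,5),(0,0,255))
    for y in range(y0,y1,20): cv2.putText(im,str(y),(0,(y-y0)*s+4),0,.4,(0,255,255),1)
    fn=f'pics/z_{n}_{x0}.png';cv2.imwrite(fn,im);print(fn,s)
E
```

```text
pics/z_scene0_180.png 4
pics/z_scene0_360.png 7
pics/z_side0_290.png 4
pics/z_side0_210.png 6
```

View pics/z_scene0_180.png

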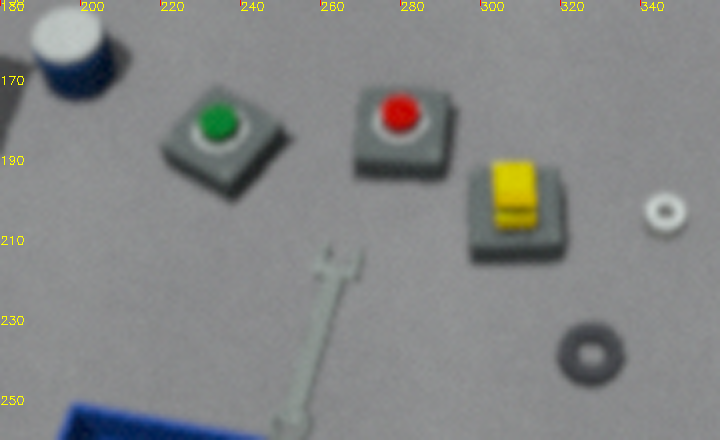

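View pics/z_scene0_360.png

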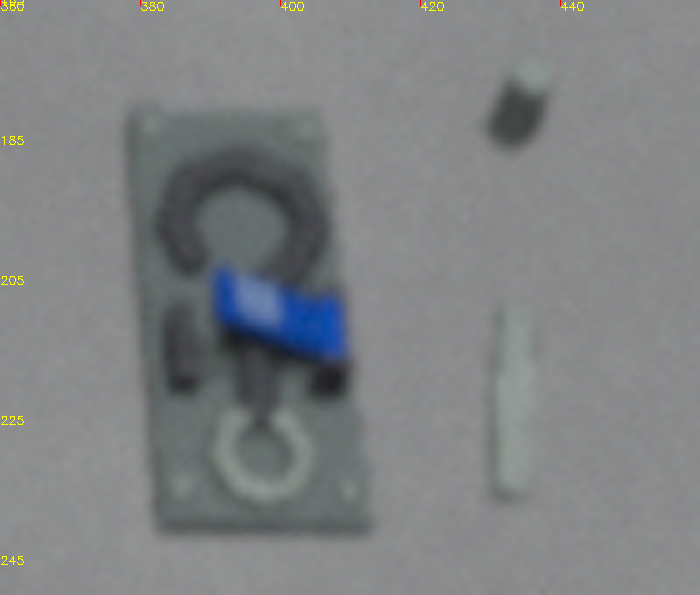

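View pics/z_side0_290.png

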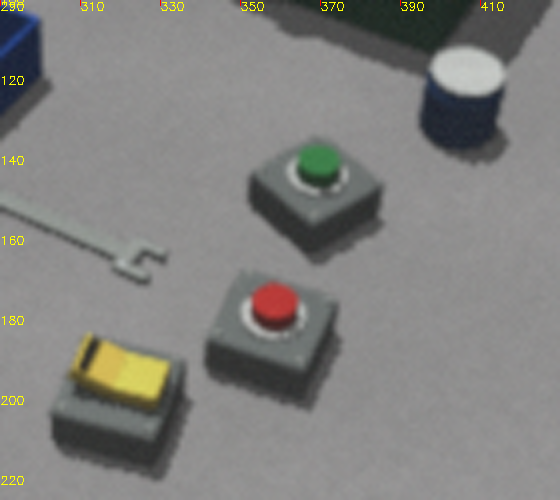

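View pics/z_side0_210.png

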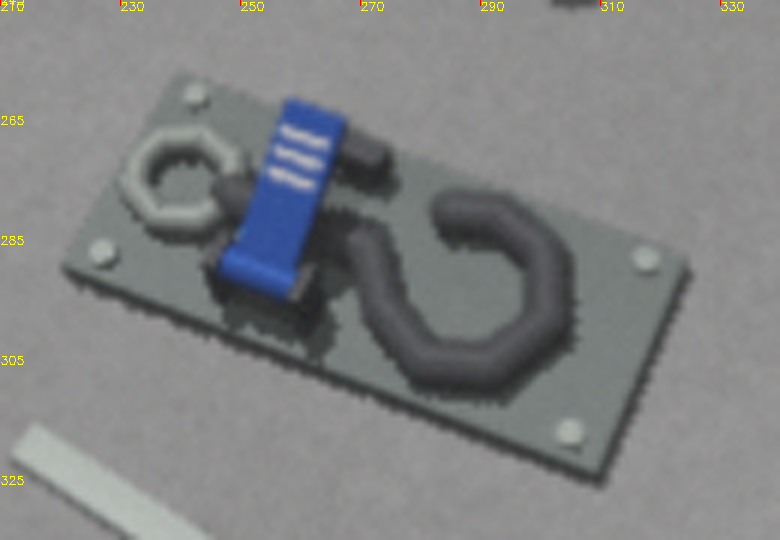

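```bash
python3 - <<'E'
from h import *
np.set_printoptions(precision=4,suppress=True)
s=load('scene0');d=load('side0')
S=lambda x,y,o,k:(o[0]+(x+.5)/k-.5,o[1]+(y+.5)/k-.5)
A=lambda x,y:S(x,y,(180,150),4);B=lambda x,y:S(x,y,(360,165),7)
C=lambda x,y:S(x,y,(290,100),4);D=lambda x,y:S(x,y,(210,245),6)
for n,a,b in [('green',A(218,120),C(320,158)),('red',A(400,111),C(275,297)),
 ('nest-x-y',B(132,105),D(690,265)),('nest-x+y',B(320,110),D(605,478)),('nest+x+y',B(370,522),D(65,265)),('nest+x-y',B(155,522),D(185,72)),
 ('rk -x -y?',A(493,160),C(170,375)),('rk -x+y',A(535,160),C(155,405))]:
    print(n,*tri([(s,a),(d,b)]))
print('side nest z12',[atz(d,p,.012) for p in (D(690,265),D(605,478),D(65,265),D(185,72))])
print('tin',atz(d,C(465,70),.06),'pin',atz(s,B(533,75),.05),atz(s,(345,203),.02))
print('rocker box top scene',[atz(s,A(*p),.036) for p in((470,170),(560,168),(565,245),(470,248))])
print('rocker box top side',[atz(d,C(*p),.036) for p in((185,355),(155,440),(52,412))])
E
```

```text
green [ 0.5642 -0.3006  0.0539] [np.float64(0.0018503180265940727), np.float64(0.0018503180265939776)]
red [ 0.526  -0.1548  0.0548] [np.float64(0.0017667025411657914), np.float64(0.0017667025411656936)]
nest-x-y [0.437  0.1739 0.0098] [np.float64(7.926388641920864e-05), np.float64(7.926388641926628e-05)]
nest-x+y [0.4201 0.2653 0.0088] [np.float64(0.0008680452259006851), np.float64(0.0008680452259007158)]
nest+x+y [0.6472 0.3043 0.0111] [np.float64(0.0001256413308565595), np.float64(0.0001256413308564233)]
nest+x-y [0.664  0.209  0.0071] [np.float64(0.0004198257659478474), np.float64(0.0004198257659477872)]
rk -x -y? [ 0.5556 -0.0663  0.0452] [np.float64(0.002545327708239299), np.float64(0.002545327708239376)]
rk -x+y [ 0.55   -0.0336  0.0492] [np.float64(0.0006146322648810614), np.float64(0.0006146322648808979)]
side nest z12 [array([0.4365, 0.175 , 0.012 ]), array([0.419 , 0.2655, 0.012 ]), array([0.6468, 0.3044, 0.012 ]), array([0.6614, 0.2105, 0.012 ])]
tin [ 0.509  -0.4509  0.06  ] pin [0.4101 0.3603 0.05  ] [0.5617 0.075  0.02  ]
rocker box top scene [array([ 0.5613, -0.0865,  0.036 ]), array([ 0.5445, -0.0139,  0.036 ]), array([0.617, 0.004, 0.036]), array([ 0.6348, -0.0702,  0.036 ])]
rocker box top side [array([ 0.5601, -0.0913,  0.036 ]), array([ 0.54  , -0.0164,  0.036 ]), array([ 0.6115, -0.0003,  0.036 ])]
```

```bash
python3 - <<'E'
from h import *
from scipy.spatial.transform import Rotation as R
q=bot.get_obs()['tool_rot']; print(R.from_quat([q[1],q[2],q[3],q[0]]).as_matrix().round(3))
c=load('wrist0');print(np.array(c['R']).round(3))
E
```

```text
[[-0.001  0.933  0.359]
 [ 0.001  0.359 -0.933]
 [-1.    -0.    -0.001]]
[[ 0.359 -0.933 -0.002]
 [-0.892 -0.343  0.295]
 [-0.276 -0.104 -0.956]]
```

Emit:
drive_tool --slide '[[35,35,0],[70,70,0],[105,105,0],[140,140,0],[175,175,0],[210,210,0],[240,250,0],[270,290,0],[290,330,0],[300,370,0]]' --turn '[[0,0,0.08],[0,0,0.16],[0,0,0.24],[0,0,0.32],[0,0,0.4],[0,0,0.48],[0,0,0.56],[0,0,0.64],[0,0,0.72],[0,0,0.8]]' --gripper '[0,0,0,0,0,0,0,0,0,0]'

```text
t: 1.15
eef_pos: [0.5435, -0.2572, 0.2303]
tool_rot: [0.693, 0.14, 0.693, -0.14]
contact_force: [0.8, 0.2, -0.8]
gripper_width: -0.0
```

```bash
python3 - <<'E'
from h import *
c=snap('wrist','w1')
E
```

```text
(no output)
```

View pics/w1.png

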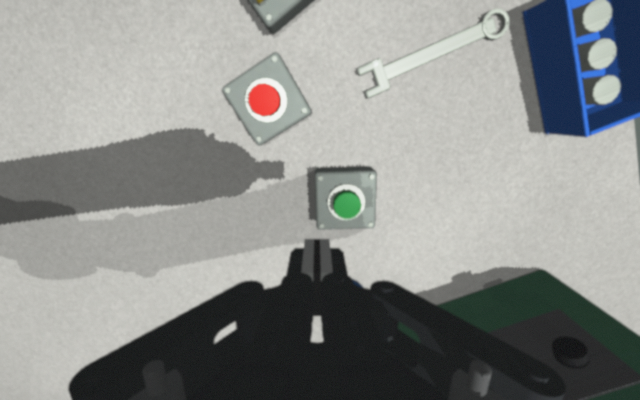

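Emit:
drive_tool --slide '[[10,35,0],[20,70,0],[30,105,0],[40,140,0],[50,175,0],[60,210,0]]' --turn '[[0,0,0.05],[0,0,0.1],[0,0,0.16],[0,0,0.22],[0,0,0.28],[0,0,0.35]]' --gripper '[0,0,0,0,0,0]'

```text
t: 1.8
eef_pos: [0.6055, -0.0373, 0.2303]
tool_rot: [0.706, 0.014, 0.708, -0.01]
contact_force: [0.5, -0.8, -0.4]
gripper_width: -0.003
```

```bash
python3 - <<'E'
from h import *
c=snap('wrist','w2')
E
```

```text
(no output)
```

View pics/w2.png

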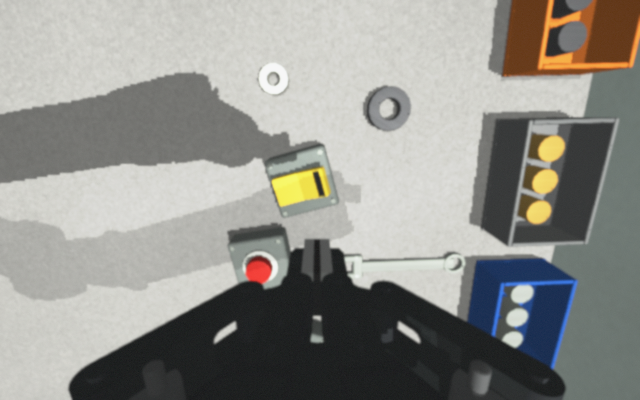

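w1 shows green at (347,204) and red at (264,100). w2 shows the rocker with its black stripe at (320,183), which is the world +x end.

```bash
python3 - <<'E'
from h import *
np.set_printoptions(precision=4,suppress=True)
w1=load('w1');w2=load('w2');s=load('scene0');d=load('side0')
print('green',atz(w1,(347,204),.054),tri([(w1,(347,204)),(s,(234.5,180)),(d,(370,139.5))]))
print('red',atz(w1,(264,100),.054),atz(w2,(258,270),.054))
im=w2['color'][130:230,250:350,::-1]
cv2.imwrite('pics/zw2.png',cv2.resize(im,None,fx=6,fy=6,interpolation=cv2.INTER_CUBIC))
print('tcp px',proj(w2,[[.6055,-.0373,.2303]]))
E
```

```text
green [ 0.5647 -0.2982  0.054 ] (array([ 0.5639, -0.2997,  0.0523]), [np.float64(0.0011797876853740692), np.float64(0.0022356743062182686), np.float64(0.003368589047194801)])
red [ 0.525  -0.1547  0.054 ] [ 0.5252 -0.1517  0.054 ]
tcp px [[318.0879 250.5411]]
```

View pics/zw2.png

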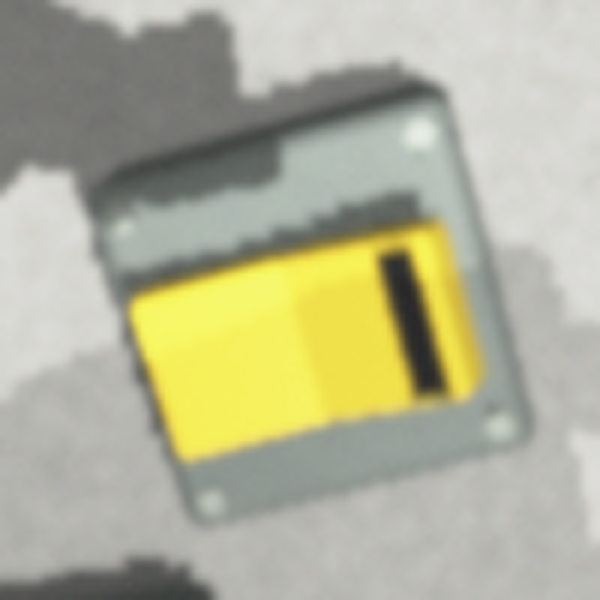

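Emit:
drive_tool --slide '[[-5,30,0],[-10,60,0],[-15,90,0],[-20,120,0],[-25,150,0],[-30,180,0]]' --turn '[[0,0,0.03],[0,0,0.06],[0,0,0.09],[0,0,0.12],[0,0,0.14],[0,0,0.16]]' --gripper '[0,0,0,0,0,0]'

```text
t: 2.45
eef_pos: [0.5763, 0.1518, 0.2304]
tool_rot: [0.705, -0.045, 0.706, 0.052]
contact_force: [-0.2, 0.1, 0.7]
gripper_width: 0.004
```

```bash
python3 - <<'E'
from h import *
c=snap('wrist','w3')
E
```

```text
(no output)
```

View pics/w3.png

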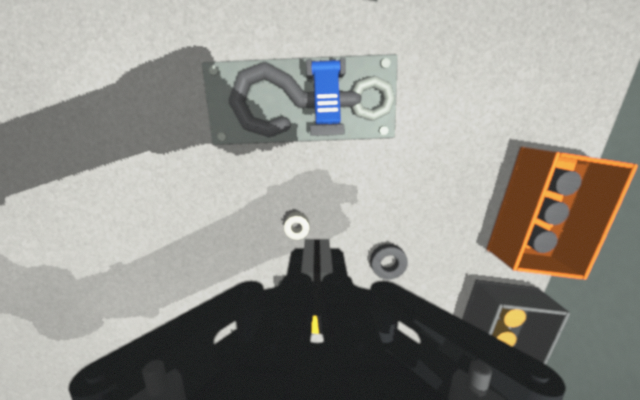

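```bash
python3 - <<'E'
from h import *
np.set_printoptions(precision=4,suppress=True)
w2=load('w2');w3=load('w3')
P=np.array([atz(w2,(250+(x+.5)/6-.5,130+(y+.5)/6-.5),.037) for x,y in((420,133),(500,427),(212,502),(124,228))])
print(P,P.mean(0),'yaw',np.arctan2(*(P[0]+P[1]-P[2]-P[3])[[1,0]]))
im=w3['color'][45:155,200:410,::-1]
cv2.imwrite('pics/zw3.png',cv2.resize(im,None,fx=3.8,fy=3.8,interpolation=cv2.INTER_CUBIC))
P=np.array([atz(w3,p,.013) for p in((215,63),(386,62.5),(384,131),(222,137))])
print(P,P.mean(0),'yaw',np.arctan2(*(P[1]+P[2]-P[0]-P[3])[[1,0]]))
E
```

```text
[[ 0.6087 -0.0063  0.037 ]
 [ 0.6234 -0.0675  0.037 ]
 [ 0.5626 -0.0819  0.037 ]
 [ 0.5488 -0.0232  0.037 ]] [ 0.5859 -0.0447  0.037 ] yaw 0.2542433188101693
[[0.4388 0.2669 0.013 ]
 [0.6372 0.2947 0.013 ]
 [0.6506 0.2176 0.013 ]
 [0.451  0.1826 0.013 ]] [0.5444 0.2404 0.013 ] yaw 0.15653911086367303
```

View pics/zw3.png

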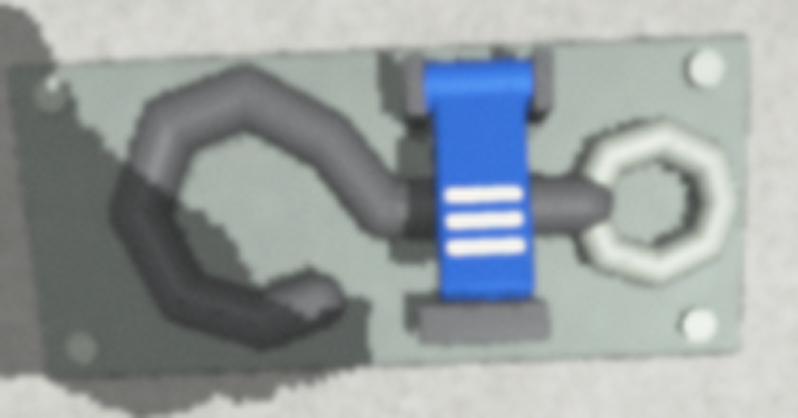

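```bash
python3 - <<'E'
from h import *
np.set_printoptions(precision=4,suppress=True)
print(tri([(load('w3'),(327.3,102.7)),(load('side0'),(210+297/6,245+153/6))]))
print(tri([(load('w2'),(250+411/6,130+323/6)),(load('side0'),(290+88/4,100+353/4))]))
E
```

```text
(array([0.5739, 0.238 , 0.0674]), [np.float64(0.00046439575411856907), np.float64(0.00046439575411876314)])
(array([ 0.6062, -0.0398,  0.0597]), [np.float64(9.196457808964292e-05), np.float64(9.1964578089658e-05)])
```

Emit:
drive_tool --slide '[[0,25,-15],[0,50,-40],[0,70,-70],[-1,78,-100],[-1,79,-125],[-1,79,-140]]' --turn '[[0,0,0],[0,0,0],[0,0,0],[0,0,0],[0,0,0],[0,0,0]]' --gripper '[0,0,0,0,0,0]' --squeeze 40

```text
t: 3.1
eef_pos: [0.5725, 0.2371, 0.0884]
tool_rot: [0.703, -0.047, 0.707, 0.056]
contact_force: [-0.6, -0.9, 0.5]
gripper_width: 0.001
```

```bash
python3 - <<'E'
from h import *
for n in('wrist','side'):
    c=snap(n,n+'4')
c=load('side4')['color'][235:335,200:340,::-1];cv2.imwrite('pics/zs4.png',cv2.resize(c,None,fx=5,fy=5))
E
```

```text
(no output)
```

View pics/wrist4.png

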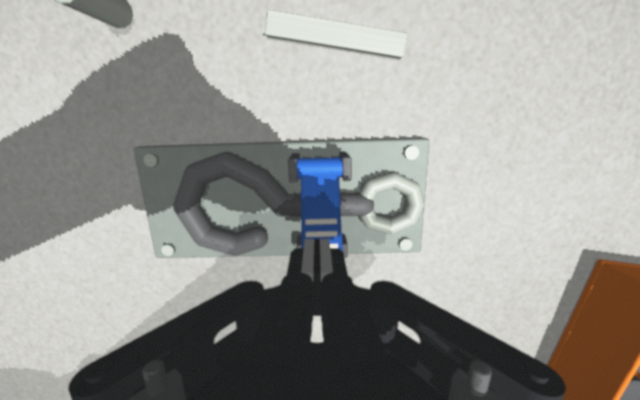

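View pics/zs4.png

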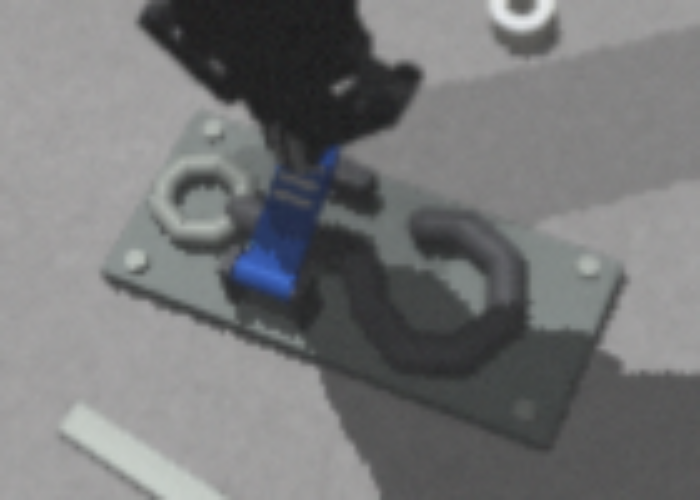

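Closed fingers are centred over the clip near its stripes. Now pressing it down.

Emit:
drive_tool --slide '[[1,-6,-5],[1,-6,-10],[1,-6,-15],[1,-6,-20],[1,-6,-25],[1,-6,-30],[1,-6,-35],[1,-6,-40],[1,-6,-44],[1,-6,-46]]' --turn '[[0,0,0],[0,0,0],[0,0,0],[0,0,0],[0,0,0],[0,0,0],[0,0,0],[0,0,0],[0,0,0],[0,0,0]]' --gripper '[0,0,0,0,0,0,0,0,0,0]'

```text
t: 4.2
eef_pos: [0.5734, 0.2299, 0.042]
tool_rot: [0.703, -0.047, 0.708, 0.055]
contact_force: [0.7, -2.7, 6.7]
gripper_width: 0.001
```

Emit:
drive_tool --slide '[[0,0,-1],[0,0,-2],[0,0,-3],[0,0,-3]]' --turn '[[0,0,0],[0,0,0],[0,0,0],[0,0,0]]' --gripper '[0,0,0,0]'

```text
t: 4.6
eef_pos: [0.5737, 0.2299, 0.0412]
tool_rot: [0.703, -0.047, 0.707, 0.055]
contact_force: [-5.2, -5.1, 23.0]
gripper_width: -0.003
```

On the stop: force rose to 23 N at z = 41 mm. I'll lift off and check.

Emit:
drive_tool --slide '[[0,0,3],[0,0,20],[0,0,45],[0,-30,60],[3,-75,80],[6,-120,90]]' --turn '[[0,0,0],[0,0,0],[0,0,0],[0,0,0],[0,0,0],[0,0,0]]' --gripper '[0,0,0,0,0,0]'

```text
t: 5.2
eef_pos: [0.58, 0.1102, 0.1334]
tool_rot: [0.704, -0.048, 0.706, 0.056]
contact_force: [1.9, 0.1, 0.4]
gripper_width: 0.004
```

```bash
python3 - <<'E'
from h import *
a=snap('wrist','w5');b=snap('side','s5')
i1=cv2.resize(a['color'][0:200,180:440,::-1],(520,400));i2=cv2.resize(b['color'][235:335,210:340,::-1],(520,400),interpolation=cv2.INTER_CUBIC)
cv2.imwrite('pics/z5.png',cv2.resize(np.hstack([i1,i2]),None,fx=.76,fy=.76))
E
```

```text
(no output)
```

View pics/z5.png

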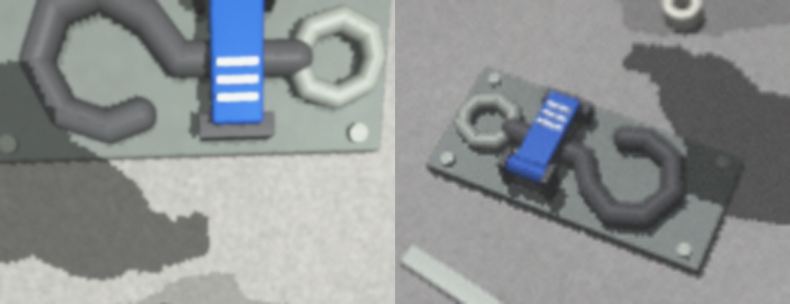

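```bash
python3 - <<'E'
from h import *
print(tri([(load('w5'),(335.9,51.3)),(load('side0') and load('s5'),(262,272.5))]))
E
```

```text
(array([0.57531081, 0.23035829, 0.04458843]), [np.float64(0.000261611619564534), np.float64(0.0002616116195645779)])
```

Emit:
drive_tool --slide '[[5,-35,0],[10,-70,0],[16,-105,0],[22,-135,-10],[27,-148,-30],[27,-150,-50]]' --turn '[[0,0,0],[0,0,0],[0,0,0],[0,0,0],[0,0,0],[0,0,0]]' --gripper '[0,0,0,0,0,0]'

```text
t: 5.9
eef_pos: [0.6092, -0.0512, 0.0826]
tool_rot: [0.705, -0.044, 0.707, 0.048]
contact_force: [0.4, 0.0, -1.0]
gripper_width: 0.001
```

```bash
python3 - <<'E'
from h import *
a=snap('wrist','w6');b=snap('side','s6')
i1=cv2.resize(a['color'][150:300,220:420,::-1],(520,390));i2=cv2.resize(b['color'][150:240,270:390,::-1],(520,390),interpolation=cv2.INTER_CUBIC)
cv2.imwrite('pics/z6.png',cv2.resize(np.hstack([i1,i2]),None,fx=.76,fy=.76))
print(bot.get_obs()['eef_pos'])
E
```

```text
[ 0.60625283 -0.04884005  0.08034319]
```

View pics/z6.png

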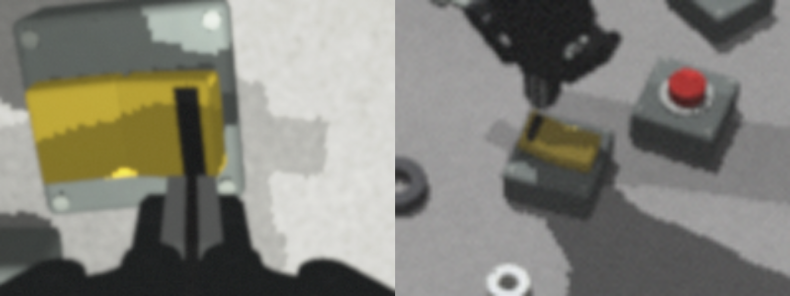

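Emit:
drive_tool --slide '[[0,9,0],[0,9,-5],[0,9,-10],[0,9,-15],[0,9,-20],[0,9,-24],[0,9,-27],[0,9,-29],[0,9,-30]]' --turn '[[0,0,0],[0,0,0],[0,0,0],[0,0,0],[0,0,0],[0,0,0],[0,0,0],[0,0,0],[0,0,0]]' --gripper '[0,0,0,0,0,0,0,0,0]'

```text
t: 6.9
eef_pos: [0.6075, -0.0397, 0.0518]
tool_rot: [0.703, -0.045, 0.708, 0.05]
contact_force: [-2.6, -0.7, 19.6]
gripper_width: 0.003
```

Emit:
drive_tool --slide '[[0,0,-1],[0,0,-1],[0,0,5],[0,0,30],[0,0,60],[-5,-40,80],[-10,-80,90]]' --turn '[[0,0,0],[0,0,0],[0,0,0],[0,0,0],[0,0,0],[0,0,-0.05],[0,0,-0.1]]' --gripper '[0,0,0,0,0,0,0]'

```text
t: 7.6
eef_pos: [0.5979, -0.1192, 0.1437]
tool_rot: [0.705, -0.01, 0.709, 0.015]
contact_force: [1.1, -1.0, -0.7]
gripper_width: -0.001
```

```bash
python3 - <<'E'
from h import *
a=snap('wrist','w7');b=snap('side','s7')
i1=cv2.resize(a['color'][20:260,180:500,::-1],(520,390));i2=cv2.resize(b['color'][150:240,270:390,::-1],(520,390),interpolation=cv2.INTER_CUBIC)
cv2.imwrite('pics/z7.png',cv2.resize(np.hstack([i1,i2]),None,fx=.76,fy=.76))
print(bot.get_obs()['eef_pos'])
E
```

```text
[ 0.59646582 -0.12808139  0.14276857]
```

View pics/z7.png

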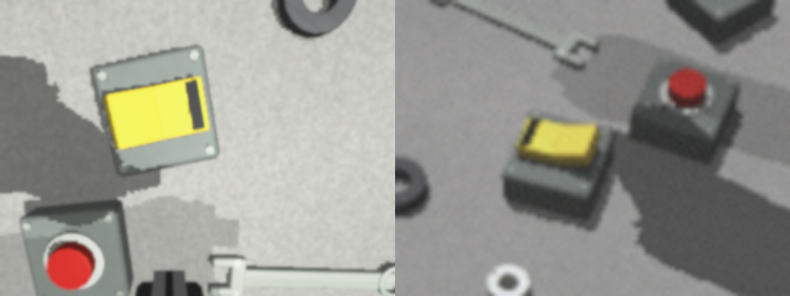

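```bash
python3 - <<'E'
from h import *
print(tri([(load('w7'),(337.9,105)),(load('s7'),(311,189.8))]))
E
```

```text
(array([ 0.60966304, -0.03829912,  0.05276688]), [np.float64(0.001039163061177397), np.float64(0.0010391630611774768)])
```

Emit:
drive_tool --slide '[[-6,-35,0],[-12,-70,0],[-18,-105,0],[-24,-140,-5],[-30,-160,-20],[-32,-171,-40],[-32,-171,-55],[-32,-171,-62],[-32,-171,-62]]' --turn '[[0,0,-0.05],[0,0,-0.1],[0,0,-0.15],[0,0,-0.2],[0,0,-0.25],[0,0,-0.25],[0,0,-0.25],[0,0,-0.25],[0,0,-0.25]]' --gripper '[0,0,0,0,0,0,0,0,0]'

```text
t: 8.6
eef_pos: [0.5641, -0.2966, 0.0791]
tool_rot: [0.699, 0.081, 0.706, -0.077]
contact_force: [0.2, 0.1, 0.6]
gripper_width: 0.004
```

```bash
python3 - <<'E'
from h import *
a=snap('wrist','w8');b=snap('side','s8')
i1=cv2.resize(a['color'][150:300,220:420,::-1],(520,390));i2=cv2.resize(b['color'][90:180,310:430,::-1],(520,390),interpolation=cv2.INTER_CUBIC)
cv2.imwrite('pics/z8.png',cv2.resize(np.hstack([i1,i2]),None,fx=.76,fy=.76))
print(bot.get_obs()['eef_pos'])
E
```

```text
[ 0.56530199 -0.29752777  0.08103458]
```

View pics/z8.png

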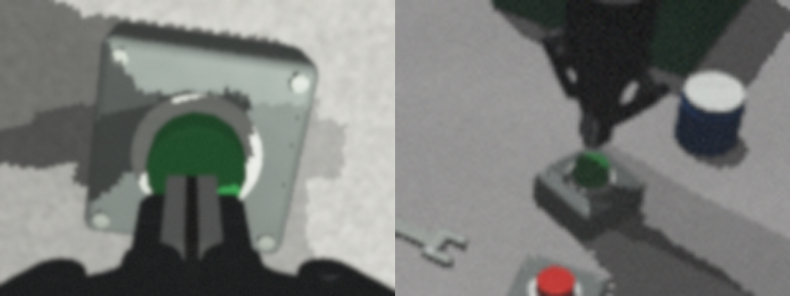

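Rocker stripe is at 53 mm, so it is fully over. The fingers are above the green button. Pressing it.

Emit:
drive_tool --slide '[[0,0,-12],[0,0,-22],[0,0,-28],[0,0,-32],[0,0,-35],[0,0,-36],[0,0,-36]]' --turn '[[0,0,0],[0,0,0],[0,0,0],[0,0,0],[0,0,0],[0,0,0],[0,0,0]]' --gripper '[0,0,0,0,0,0,0]'

```text
t: 9.4
eef_pos: [0.5652, -0.297, 0.0461]
tool_rot: [0.7, 0.081, 0.705, -0.078]
contact_force: [-4.4, 3.3, 10.7]
gripper_width: -0.001
```

Emit:
drive_tool --slide '[[0,0,-2],[0,0,-2],[0,0,-2]]' --turn '[[0,0,0],[0,0,0],[0,0,0]]' --gripper '[0,0,0]'

```text
t: 9.7
eef_pos: [0.5652, -0.297, 0.046]
tool_rot: [0.7, 0.081, 0.705, -0.078]
contact_force: [-6.4, 2.9, 16.4]
gripper_width: 0.0
```

Emit:
drive_tool --slide '[[0,0,8],[0,0,25],[0,0,60],[0,0,100],[0,-20,140],[0,-60,160],[0,-60,160]]' --turn '[[0,0,0],[0,0,0],[0,0,0],[0,0,0],[0,0,0],[0,0,0],[0,0,0]]' --gripper '[0,0,0,0,0,0,0]'

```text
t: 10.4
eef_pos: [0.5653, -0.3653, 0.211]
tool_rot: [0.702, 0.081, 0.702, -0.084]
contact_force: [0.6, -0.6, -1.2]
gripper_width: 0.003
```

```bash
python3 - <<'E'
from h import *
a=snap('wrist','w9');b=snap('side','s9');c=snap('scene','c9')
i1=cv2.resize(a['color'][:,:,::-1],(480,300))
i2=cv2.resize(b['color'][100:340,200:430,::-1],(312,300),interpolation=cv2.INTER_CUBIC)
cv2.imwrite('pics/z9.png',np.hstack([i1,i2]))
for n in('side','scene'):
    d=cv2.absdiff(load(n+'0')['color'],(b if n=='side' else c)['color']).max(2); cv2.imwrite(f'pics/d_{n}.png',np.clip(d.astype(int)*3,0,255))
print(bot.get_obs()['contact_force'],bot.get_obs()['t'])
E
```

```text
[0.09350645 0.94390551 0.2376682 ] 10.55[ WARN:0@4.823] global loadsave.cpp:1063 imwrite_ Unsupported depth image for selected encoder is fallbacked to CV_8U.
```

View pics/z9.png

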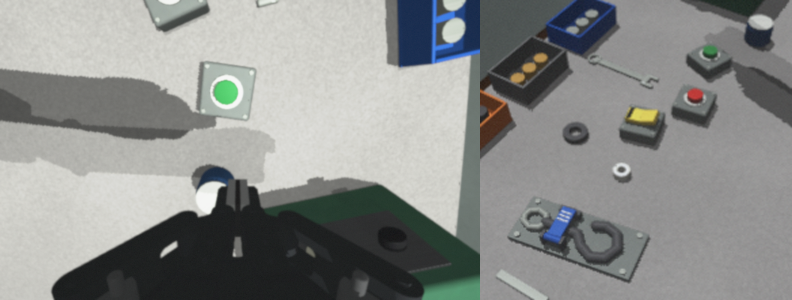

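View pics/d_side.png

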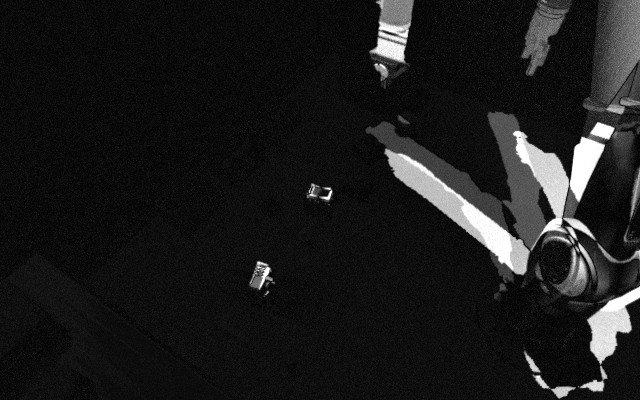

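The before/after difference image shows that only the clip (262,280) and the rocker (320,193) changed, plus the arm and its shadow. The green button is back out, and the arm is still with nothing touching it.

```bash
python3 -c "
from station import bot
print(bot.hand_in())"
```

```text
the job is handed in; nothing more can be done
None
```

I started the crack test in the order asked, using the closed fingers, and handed it in at about t = 10.6 s, within the 54 s limit.

| Step | Tool tip height at full press | Upward force on the tool | Check afterwards |
|---|---|---|---|
| Latch clip | 41 mm | 23 N | Clip face at 45 mm from two views, against 42 mm in the text; it lies level in the pictures |
| Rocker, striped end | 52 mm | 20 N | Stripe at 53 mm from two views, against 52 mm in the text |
| Green button | 46 mm (8 mm in) | 16 N | Sprang back out in the last pictures |

- **Other things in the scene:** the before/after comparison of the side view showed changes only at the clip and rocker, apart from the arm and its shadow. The hook and the loose things it shows did not move. I did not look at the same comparison from the scene camera.
- **Red button:** I never pressed it.
- **Disagreements:** the clip height differs by about 3 mm, roughly the measuring error. The arm overshot by up to 9 mm sideways after fast moves, and I corrected this before pressing the clip and the rocker.

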